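# Check the slab stops and mark the one that binds

## Task

Check the two sliding slab stops on the stone bench, the one on the robot's left first, then the one on its right: slide each out by its post as far as it will go, then bring it fully home again. One of them jams well short of the end of its travel: finally stand the black out-of-service marker upright in the middle of the cork-faced pad at the near end of that stop's rail and let go, with both stops still home.

Things in the scene. Friction and masses are not known exactly. Their poses are not given: they have to be found in the camera images.
- slide_a (a joint): Position in metres of the carriage of slide a along its rail: 0 is fully home (against the end block next to the marker pad), growing outward. A sound slide runs freely to 0.110, where it stops at the end of its travel; one that binds stops dead less than half way. It starts 0 to 15 mm off home. About 2 N of friction holds the carriage where it is left; the rail is bolted down.
- slide_b (a joint): Position in metres of the carriage of slide b along its rail: 0 is fully home (against the end block next to the marker pad), growing outward. A sound slide runs freely to 0.110, where it stops at the end of its travel; one that binds stops dead less than half way. It starts 0 to 15 mm off home. About 2 N of friction holds the carriage where it is left; the rail is bolted down.
- knob_a (a point): Top of the upright round steel grip post (20 mm diameter, 45 mm tall, clear all round; its top is 87 mm above the bench) on the grey carriage (44 x 50 mm, top 42 mm above the bench) of slide a. It moves with the carriage. The +x axis of this point is the outward direction of travel, away from the marker pad and from the robot; z is up. Which slide is left or right of the other varies.
- knob_b (a point): Top of the upright round steel grip post (20 mm diameter, 45 mm tall, clear all round; its top is 87 mm above the bench) on the grey carriage (44 x 50 mm, top 42 mm above the bench) of slide b. It moves with the carriage. The +x axis of this point is the outward direction of travel, away from the marker pad and from the robot; z is up. Which slide is left or right of the other varies.
- pad_a (a point): Centre of the top face of the square cork-faced marker pad (76 x 76 mm, top 13 mm above the bench) at the near (robot) end of the rail of slide a, 83 mm behind that slide's home grip-post position. Its x axis runs along the rail, outward.
- pad_b (a point): Centre of the top face of the square cork-faced marker pad (76 x 76 mm, top 13 mm above the bench) at the near (robot) end of the rail of slide b, 83 mm behind that slide's home grip-post position. Its x axis runs along the rail, outward.
- marker: Loose black rubber out-of-service marker, 200 g: a round foot 54 mm in diameter and 10 mm thick with a plain round stem 28 mm in diameter rising to 80 mm. Origin at the centre of its underside, z up along the stem. It stands on the bench on one side of the rails; a plain aluminium tin (52 mm wide, 75 mm tall) stands on the other side.
Things that resemble listed ones, but are neither listed nor needed, are in the scene too. What is shaped like the marker but pink or red is not meant.

How it is judged (in metres and radians):
On the way, in this order (a step that is already met when the one before it is completed fails the run):
1. the robot's left stop is slid out as far as it goes (((world y of knob_a above 0 m and value of joint slide_a above 0.098 m) or (world y of knob_b above 0 m and value of joint slide_b above 0.036 m))), for 0.1 s.
2. the left stop is back home (((world y of knob_a above 0 m and value of joint slide_a below 0.012 m) or (world y of knob_b above 0 m and value of joint slide_b below 0.012 m))), for 0.1 s.
3. the right stop is slid out as far as it goes (((world y of knob_a below 0 m and value of joint slide_a above 0.098 m) or (world y of knob_b below 0 m and value of joint slide_b above 0.036 m))), for 0.1 s.
4. the right stop is back home (((world y of knob_a below 0 m and value of joint slide_a below 0.012 m) or (world y of knob_b below 0 m and value of joint slide_b below 0.012 m))), for 0.1 s.
At the end, for the whole second after the job is handed in: Both stops are home (within 12 mm), and the marker stands upright (within 10 degrees), at rest and released, on the pad of the stop that binds, within 20 mm of the pad's centre (value of joint each of slide_a, slide_b below 0.012 m and horizontal distance between marker and pad_b below 0.02 m and z of marker in the frame of pad_b between -0.008 and 0.008 m and angle between marker's own z axis and vertical below 0.17 rad and linear speed of marker below 0.02 m/s); the robot touches nothing.
It also fails if it takes over 64 s, if anything falls off the work surface, if the arm or the gripper's body presses on something with over 40 N, if the wrist force passes 120 N, or if a joint passes its speed limit or range.

## Robot

A 6-joint arm with a two-finger parallel gripper is mounted at the origin on the work surface. World frame = base frame: x ahead of the robot, y to its left, z up, the work surface at z = 0. Lengths are in m, angles in degrees, forces in N, time in s.
With the tool pointing down it reaches from about 0.4 to 0.925 m from the base axis. Payload 12.5 kg.
Tool frame: the origin (TCP) lies between the finger pads; the fingertips stand 8 mm ahead of it and the grasp point (between the pads) lies 11 mm behind it (tips_ahead is the distance from the TCP to the fingertips, in m); z points along the fingers, y is the line along which they close (so a half turn about z gives the same grasp; the last joint's range is limited). The gripper opens to 95 mm and grips with 3 to 60 N. Pads are 20 mm wide; open, the fingers measure 119 mm over their backs; the gripper's body (75 mm by 180 mm) begins 59 mm behind the grasp point.
Start: joints at [-79.045, 28.126, 89.318, -0, 62.55, -6.05], TCP at [0.183, -0.598, 0.223] pointing down, gripper open.
Joint ranges: [-177.58, 177.58], [-47.91, 125.51], [2.72, 160], [-65.01, 245.01], [3.68, 167.84], [-153.87, 153.87]. Speed limits (degrees/s): [127.2, 127.2, 159.86, 180, 180, 180].

## Interface

Orientations are given as [roll, pitch, yaw] about the fixed x, y, z axes, in that order (R = Rz(yaw) Ry(pitch) Rx(roll)).
In Python, from rig import * gives the robot as it stands.
- The arm moves only by the tool jog_arm, never from a script. Its argument "increments" is a list of rows, each a list of 7 numbers: the shift along the tool's x, y, z in units of 25 mm (1.0 is 25 mm), then the turn, a rotation vector about the tool's x, y, z in units of 6 degrees (1.0 is 6 degrees), then the gripper's target within -1 to 1 (shut at 1, half-way at 0, fully open at -1). A call has 1 to 12 rows; each row shifts and turns the commanded pose from where the row before left it, along the tool's axes as they then stand; what a row does not reach is not made up. A row lasts 1/12 s, in which the tool goes at most 41.7 mm and 7.16 degrees, less where a joint would pass 70% of its speed; a pose out of reach is approached as far as the arm can. A call with a number of a shift or a turn outside -1 to 1 is refused whole. A call with a gripper value outside its range is refused whole. The fingers move at their own pace and stop on an object; the grip force is fixed at half the most. Time passes only in rows, so rows that do not move let the fingers close. It gives the time, the measured TCP pose, the force, the opening and the grip force at its end, in the units of the state.
- sense(): the state, without advancing time (a new reading comes with each control period).
- capture(name): name is "side" or "top" or "wrist"; returns the picture (400x640x3 uint8, blue, green, red); there is no depth.
- camera_model(name): a dict with "K" (3x3 intrinsics, pixels), "k1" (the pictures are not rectified: a ray, as slopes to the right and down, at radius r is drawn at 1 + k1 r^2 times it, then the intrinsics apply), "R" (3x3) and "t" (3): a world point X has camera coordinates R X + t. Camera axes: x right, y down, z forward; pixel columns grow to the right and rows downward; lengths in m; the calibration is good to about 2 mm. A picture is of the moment at which its call begins: read the wrist's pose just before it. camera_model takes no time and is no camera call; for the wrist camera it gives the pose at the moment of the call.
- close_job(): hands the job in; it is judged then, once.
The state is a dict: "time_s": time; "qpos": joint angles; "joint_velocities": joint speeds; "tau": joint torques, N m; "position": TCP position; "tcp_rot": TCP orientation; "contact_force": force on the tool from outside, world axes, zero at the start; "moment": the same for the moment, N m; "grip_width": opening from 0.0 (shut) to 1.0 (fully open); "gripper_force": force on a finger pad.
Only numpy, scipy, OpenCV 4.12 (cv2) and the standard library are available. Lean on these libraries where they do the work, as an engineer would, in place of code of your own. Each camera call takes 0.05 s, during which the arm holds its last target. There are 200 camera calls.

## Working session

There is one attempt and no reset: what is moved stays moved. The work goes in short steps, Python scripts to look and compute and a tool call to move; the robot and the scene stay as the last step left them, time stands still between calls to the robot, and variables do not carry over. Pictures are saved under pics/ and viewed, at most 10 in all, crops included, and the job is handed in when it is done.

Besides the shell and the picture viewer there is one more tool, called by a JSON object that holds its "fn" and its "kwargs". jog_arm: Moves the arm, as the interface text tells. Shifts and turns lie within -1 to 1; 1 stands for 25 mm of shift or 6 degrees of turn. Its arguments: {"type":"object","properties":{"increments":{"type":"array"}},"required":["increments"]}

```bash
mkdir -p pics; ls; python3 - <<'E'
from rig import *
import cv2,numpy as np
s=sense();print({k:np.round(v,3).tolist() for k,v in s.items()})
for n in("top","side"):
    cv2.imwrite(f"pics/{n}0.png",capture(n))
    c=camera_model(n);print(n,c)
E
```

```text
pics
{'time_s': 0.0, 'qpos': [-79.046, 28.165, 89.351, 0.0, 62.55, -6.05], 'joint_velocities': [0.039, 0.09, 0.085, 0.078, -0.151, 0.024], 'tau': [-0.002, -61.265, -25.818, 0.069, 0.048, -0.0], 'position': [0.183, -0.597, 0.222], 'tcp_rot': [-179.935, -0.007, 17.004], 'contact_force': [0.387, -0.216, 0.622], 'moment': [0.012, 0.004, 0.011], 'gripper_force': 0.0, 'grip_width': 0.995}
top {'K': array([[386.94817474,   0.        , 308.05409084],
       [  0.        , 386.94817474, 196.33750133],
       [  0.        ,   0.        ,   1.        ]]), 'k1': -0.04582617433271874, 'R': array([[ 4.54675534e-03, -9.99988805e-01,  1.31008201e-03],
       [-9.95285239e-01, -4.65229073e-03, -9.68795588e-02],
       [ 9.68845692e-02, -8.63417639e-04, -9.95295250e-01]]), 't': array([-0.01735458,  0.5253856 ,  0.93892505])}
side {'K': array([[391.91403941,   0.        , 316.57435752],
       [  0.        , 391.91403941, 202.73559089],
       [  0.        ,   0.        ,   1.        ]]), 'k1': -0.06469796213662307, 'R': array([[ 0.99701801, -0.07661919,  0.00919673],
       [-0.04065331, -0.62279131, -0.7813311 ],
       [ 0.0655926 ,  0.7786273 , -0.62404898]]), 't': array([-0.50359293,  0.09207986,  0.88566694])}
```

View pics/top0.png

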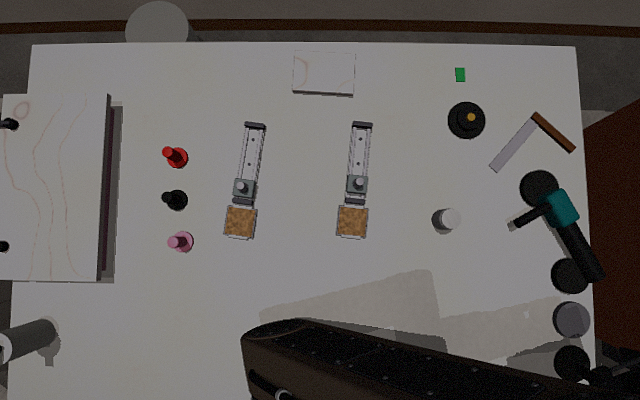

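View pics/side0.png

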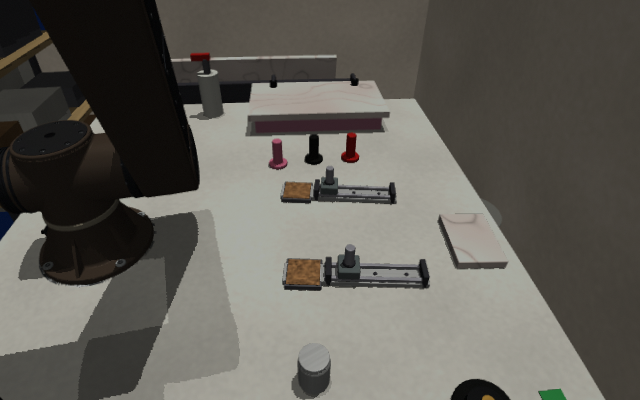

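The top view shows the left rail with its post at (240,185) and pad at (240,222), and the right rail with its post at (358,182) and pad at (352,222). There are three marker shapes: red (175,156), black (175,200) and pink (181,242). The black one fits the description, being the only one that isn't pink or red. I'll confirm it in one enlarged crop and compute positions.

```bash
cat > h.py <<'E'
from rig import *
import cv2,numpy as np
from scipy.spatial.transform import Rotation as Ro
def p2w(n,uv,z,c=None):
    c=c or camera_model(n);K=c["K"];d=(np.array(uv,float)-K[:2,2])/[K[0,0],K[1,1]]
    s=d.copy()
    for _ in range(20): s=d/(1+c["k1"]*(s@s))
    R,t=np.array(c["R"]),np.array(c["t"]);o=-R.T@t;r=R.T@np.r_[s,1]
    return (o+r*(z-o[2])/r[2]).round(4)
def w2p(n,X,c=None):
    c=c or camera_model(n);x=np.array(c["R"])@X+c["t"];s=x[:2]/x[2]
    return (s*(1+c["k1"]*(s@s))*c["K"][0,0]+c["K"][:2,2]).round(1)
def st():
    s=sense();print(round(s["time_s"],2),np.round(s["position"],4),np.round(s["tcp_rot"],1),np.round(s["contact_force"],1),round(s["grip_width"],3),round(s["gripper_force"],1));return s
E
python3 - <<'E'
from h import *
im=cv2.imread("pics/top0.png")
a=cv2.resize(im[110:260,140:400],None,fx=3,fy=3,interpolation=cv2.INTER_CUBIC);cv2.imwrite("pics/crop.png",a)
# cork
hsv=cv2.cvtColor(im,cv2.COLOR_BGR2HSV);m=cv2.inRange(hsv,(8,100,90),(22,255,255));m[:190]=0;m[250:]=0
n,l,s,c=cv2.connectedComponentsWithStats(m)
for i in range(1,n):
    if s[i,4]>200:
        r=cv2.minAreaRect(np.argwhere(l==i)[:,::-1].astype(np.float32));print("pad",c[i],r,p2w("top",r[0],.013))
for q in((240,184.5),(359,182)):print("post",p2w("top",q,.087))
for q in((257,126),(363,126)): print("railend",p2w("top",q,.03))
E
```

```text
pad [239.53323699 221.34104046] ((239.51998901367188, 221.3599853515625), (26.587217330932617, 26.587217330932617), 8.130102157592773) [0.4627 0.157  0.013 ]
pad [352.14890511 221.08905109] ((352.18218994140625, 221.01919555664062), (26.537595748901367, 26.589935302734375), 6.009005546569824) [ 0.4649 -0.1261  0.013 ]
post [0.5466 0.1447 0.087 ]
post [ 0.5538 -0.1341  0.087 ]
railend [0.7033 0.1151 0.03  ]
railend [ 0.7046 -0.1533  0.03  ]
```

View pics/crop.png

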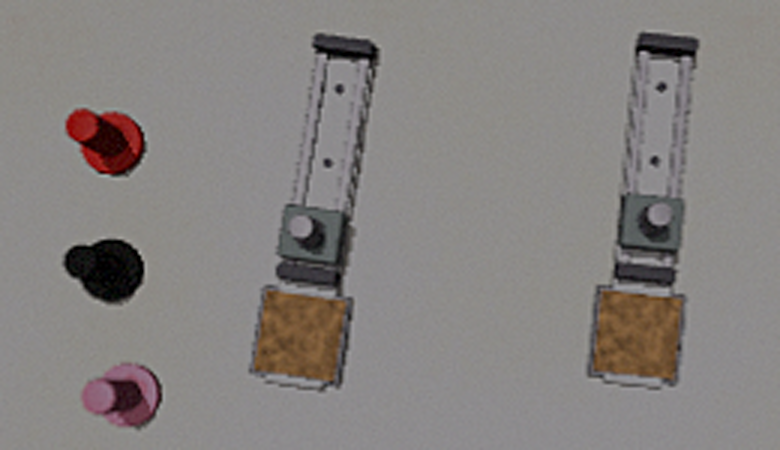

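The enlarged crop shows the black marker between the red and the pink ones, with its top at crop (80,262) and its foot at (112,271). It's the one to use. First I rotate to the rail yaw, then travel above the left post.

{"fn": "jog_arm", "kwargs": {"increments": [[0, 0, 0, 0, 0, 0.87, -1], [0, 0, 0, 0, 0, 0.87, -1], [0, 0, 0, 0, 0, 0.87, -1], [0, 0, 0, 0, 0, 0.87, -1], [0, 0, 0, 0, 0, 0.87, -1], [0.3, -0.95, 0, 0, 0, 0, -1], [0.3, -0.95, 0, 0, 0, 0, -1], [0.3, -0.95, 0, 0, 0, 0, -1], [0.3, -0.95, 0, 0, 0, 0, -1], [0.3, -0.95, 0, 0, 0, 0, -1], [0.3, -0.95, 0, 0, 0, 0, -1], [0.3, -0.95, 0, 0, 0, 0, -1]]}}

```text
time_s: 1.1
position: [0.2612, -0.4406, 0.2224]
tcp_rot: [-180.0, 0.0, -9.1]
contact_force: [-0.2, -0.6, 0.3]
grip_width: 0.998
gripper_force: 0.0
```

{"fn": "jog_arm", "kwargs": {"increments": [[0.3, -0.95, 0, 0, 0, 0, -1], [0.3, -0.95, 0, 0, 0, 0, -1], [0.3, -0.95, 0, 0, 0, 0, -1], [0.3, -0.95, 0, 0, 0, 0, -1], [0.3, -0.95, 0, 0, 0, 0, -1], [0.3, -0.95, 0, 0, 0, 0, -1], [0.3, -0.95, 0, 0, 0, 0, -1], [0.3, -0.95, 0, 0, 0, 0, -1], [0.3, -0.95, 0, 0, 0, 0, -1], [0.3, -0.95, 0, 0, 0, 0, -1], [0.3, -0.95, 0, 0, 0, 0, -1], [0.3, -0.95, 0, 0, 0, 0, -1]]}}

```text
time_s: 2.1
position: [0.3951, -0.1734, 0.2225]
tcp_rot: [-180.0, 0.0, -9.1]
contact_force: [1.4, -0.4, 0.3]
grip_width: 0.995
gripper_force: 0.0
```

{"fn": "jog_arm", "kwargs": {"increments": [[0.3, -0.95, 0, 0, 0, 0, -1], [0.3, -0.95, 0, 0, 0, 0, -1], [0.3, -0.95, 0, 0, 0, 0, -1], [0.3, -0.95, 0, 0, 0, 0, -1], [0.3, -0.95, 0, 0, 0, 0, -1], [0.3, -0.95, 0, 0, 0, 0, -1], [0.3, -0.95, 0, 0, 0, 0, -1], [0.3, -0.95, 0, 0, 0, 0, -1], [0.3, -0.95, 0, 0, 0, 0, -1], [0.3, -0.95, 0, 0, 0, 0, -1], [0.3, -0.9, 0, 0, 0, 0, -1], [0.3, -0.9, 0, 0, 0, 0, -1]]}}

```text
time_s: 3.1
position: [0.5286, 0.0913, 0.2224]
tcp_rot: [180.0, 0.0, -9.1]
contact_force: [0.5, -0.0, 0.4]
grip_width: 1.002
gripper_force: 0.0
```

```bash
python3 - <<'E'
from h import *
s=st();c=camera_model("wrist");im=capture("wrist");cv2.imwrite("pics/w1.png",im);st()
import pickle;pickle.dump(c,open("w1.pkl","wb"))
for X in((.5466,.1447,.087),(.4627,.157,.013)):print(w2p("wrist",X,c))
print(p2w("top",(240.7,185.3),.087),p2w("top",(359.7,180.7),.087),p2w("top",(166.7,197.3),.08),p2w("top",(177.3,200.3),.01))
E
```

```text
3.1 [0.5286 0.0913 0.2224] [180.    0.   -9.1] [ 0.5 -0.   0.4] 1.002 0.0
3.15 [0.5302 0.0938 0.2224] [-179.9   -0.    -9. ] [-1.3  1.9 -0.4] 1.0 0.0
[252.6 183.5]
[268.6 240.1]
[0.5447 0.143  0.087 ] [ 0.5569 -0.1358  0.087 ] [0.5163 0.3193 0.08  ] [0.5153 0.3175 0.01  ]
```

View pics/w1.png

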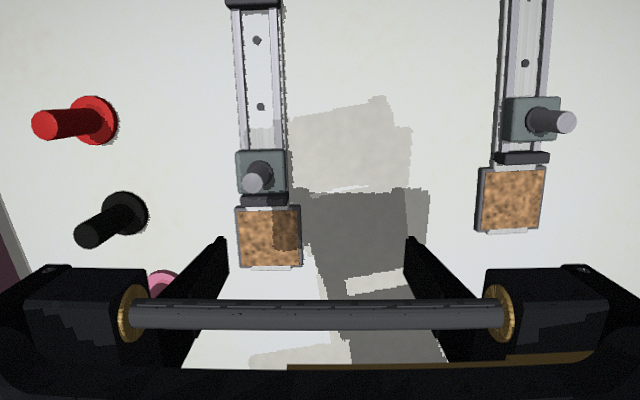

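The wrist view shows the left post top at (253,183), where it was predicted, and the right post top at (568,122). The black marker is at (88,235) for its top and (128,212) for its foot.

```bash
python3 - <<'E'
from h import *
import pickle
c=pickle.load(open("w1.pkl","rb"))
f=lambda u,v,z:p2w("wrist",(u,v),z,c)
P=f(253,183,.087);print("postL",P,"postR",f(568,122,.087))
print("padL",f(268.5,236.5,.013),"padR",f(513,199.5,.013))
print("markertop",f(88,235,.08),"foot",f(126,213,.01))
a,b=f(261,106,.025),f(257,40,.025);d=b-a;print("railL yaw",np.degrees(np.arctan2(d[1],d[0])))
s=st();R=Ro.from_euler("xyz",s["tcp_rot"],degrees=True).as_matrix()
for z in(.079,):print("units",(R.T@(P*[1,1,0]+[0,0,.058]-s["position"])/.025).round(2))
E
```

```text
postL [0.547  0.1442 0.087 ] postR [ 0.558  -0.1365  0.087 ]
padL [0.4672 0.1562 0.013 ] padR [ 0.4668 -0.1269  0.013 ]
markertop [0.521  0.3171 0.08  ] foot [0.5204 0.3159 0.01  ]
railL yaw -7.66154213605095
3.15 [0.5302 0.0938 0.2224] [-179.9   -0.    -9. ] [-1.3  1.9 -0.4] 1.0 0.0
units [ 0.34 -2.09  6.58]
```

{"fn": "jog_arm", "kwargs": {"increments": [[0.11, -0.7, 0, 0, 0, 0, -1], [0.11, -0.7, 0, 0, 0, 0, -1], [0.11, -0.7, 0, 0, 0, 0, -1], [0, 0, 0.94, 0, 0, 0, -0.3], [0, 0, 0.94, 0, 0, 0, -0.3], [0, 0, 0.94, 0, 0, 0, -0.3], [0, 0, 0.94, 0, 0, 0, -0.3], [0, 0, 0.94, 0, 0, 0, -0.3], [0, 0, 0.94, 0, 0, 0, -0.3], [0, 0, 0.94, 0, 0, 0, -0.3], [0, 0, 0, 0, 0, 0, -0.3], [0, 0, 0, 0, 0, 0, -0.3]]}}

```text
time_s: 4.15
position: [0.5443, 0.1404, 0.0575]
tcp_rot: [180.0, 0.1, -9.1]
contact_force: [0.4, -0.5, 0.8]
grip_width: 0.655
gripper_force: 0.0
```

{"fn": "jog_arm", "kwargs": {"increments": [[0, 0, 0, 0, 0, 0, 1], [0, 0, 0, 0, 0, 0, 1], [0, 0, 0, 0, 0, 0, 1], [0, 0, 0, 0, 0, 0, 1], [0, 0, 0, 0, 0, 0, 1], [0, 0, 0, 0, 0, 0, 1]]}}

```text
time_s: 4.65
position: [0.5453, 0.1416, 0.0587]
tcp_rot: [-179.9, -0.1, -9.1]
contact_force: [3.6, 37.2, -2.9]
grip_width: 0.287
gripper_force: 18.5
```

{"fn": "jog_arm", "kwargs": {"increments": [[0.04, -0.06, 0, 0, 0, 0, 1], [0.04, -0.04, 0, 0, 0, 0, 1], [0, 0, 0, 0, 0, 0, 1], [0, 0, 0, 0, 0, 0, 1]]}}

```text
time_s: 4.98
position: [0.548, 0.1453, 0.0587]
tcp_rot: [-179.8, -0.1, -9.1]
contact_force: [2.5, 21.5, -1.0]
grip_width: 0.203
gripper_force: 30.0
```

{"fn": "jog_arm", "kwargs": {"increments": [[0.1, -0.05, 0, 0, 0, 0, 1], [0.2, 0, 0, 0, 0, 0, 1], [0.2, 0, 0, 0, 0, 0, 1], [0.2, 0, 0, 0, 0, 0, 1], [0.2, 0, 0, 0, 0, 0, 1], [0.2, 0, 0, 0, 0, 0, 1]]}}

```text
time_s: 5.48
position: [0.5751, 0.1416, 0.0587]
tcp_rot: [-179.9, -0.1, -9.1]
contact_force: [0.5, 15.6, 0.9]
grip_width: 0.208
gripper_force: 30.0
```

{"fn": "jog_arm", "kwargs": {"increments": [[0.15, -0.03, 0, 0, 0, 0, 1], [0.15, -0.02, 0, 0, 0, 0, 1], [0.15, 0, 0, 0, 0, 0, 1], [0.15, 0, 0, 0, 0, 0, 1]]}}

```text
time_s: 5.82
position: [0.5898, 0.1396, 0.0586]
tcp_rot: [-179.9, -0.0, -9.1]
contact_force: [-1.0, 8.9, 2.2]
grip_width: 0.2
gripper_force: 30.0
```

{"fn": "jog_arm", "kwargs": {"increments": [[0.15, -0.02, 0, 0, 0, 0, 1], [0.15, 0, 0, 0, 0, 0, 1], [0.15, 0, 0, 0, 0, 0, 1], [0.15, 0, 0, 0, 0, 0, 1]]}}

```text
time_s: 6.15
position: [0.6048, 0.1376, 0.0587]
tcp_rot: [-179.9, -0.0, -9.1]
contact_force: [-1.0, 8.3, 3.3]
grip_width: 0.205
gripper_force: 30.0
```

{"fn": "jog_arm", "kwargs": {"increments": [[0.2, -0.02, 0, 0, 0, 0, 1], [0.2, -0.01, 0, 0, 0, 0, 1], [0.2, 0, 0, 0, 0, 0, 1], [0.2, 0, 0, 0, 0, 0, 1], [0.2, 0, 0, 0, 0, 0, 1], [0.2, 0, 0, 0, 0, 0, 1], [0.2, 0, 0, 0, 0, 0, 1], [0.2, 0, 0, 0, 0, 0, 1]]}}

```text
time_s: 6.82
position: [0.6446, 0.1321, 0.0587]
tcp_rot: [-179.9, -0.1, -9.1]
contact_force: [-1.3, 9.5, 4.5]
grip_width: 0.204
gripper_force: 30.0
```

{"fn": "jog_arm", "kwargs": {"increments": [[0.1, -0.01, 0, 0, 0, 0, 1], [0.1, 0, 0, 0, 0, 0, 1], [0.1, 0, 0, 0, 0, 0, 1]]}}

```text
time_s: 7.07
position: [0.652, 0.1311, 0.0587]
tcp_rot: [-179.9, -0.1, -9.1]
contact_force: [-1.0, 8.8, 4.5]
grip_width: 0.208
gripper_force: 30.0
```

{"fn": "jog_arm", "kwargs": {"increments": [[0.1, -0.01, 0, 0, 0, 0, 1], [0.1, 0, 0, 0, 0, 0, 1], [0.1, 0, 0, 0, 0, 0, 1], [0, 0, 0, 0, 0, 0, 1]]}}

```text
time_s: 7.4
position: [0.6558, 0.1305, 0.0584]
tcp_rot: [180.0, 0.4, -9.1]
contact_force: [-18.8, 8.2, 15.1]
grip_width: 0.205
gripper_force: 30.0
```

The left stop runs the full travel (about 110 mm) and stops there, so it is sound. Now I bring it home.

{"fn": "jog_arm", "kwargs": {"increments": [[-0.2, 0, 0, 0, 0, 0, 1], [-0.4, 0.01, 0, 0, 0, 0, 1], [-0.4, 0.01, 0, 0, 0, 0, 1], [-0.4, 0.01, 0, 0, 0, 0, 1], [-0.4, 0.01, 0, 0, 0, 0, 1], [-0.4, 0.01, 0, 0, 0, 0, 1], [-0.4, 0.01, 0, 0, 0, 0, 1], [-0.4, 0.01, 0, 0, 0, 0, 1], [-0.4, 0.01, 0, 0, 0, 0, 1], [-0.4, 0.01, 0, 0, 0, 0, 1], [-0.3, 0, 0, 0, 0, 0, 1], [-0.2, 0, 0, 0, 0, 0, 1]]}}

```text
time_s: 8.4
position: [0.5529, 0.1447, 0.0585]
tcp_rot: [-179.9, -0.1, -9.1]
contact_force: [3.7, 7.1, -0.8]
grip_width: 0.207
gripper_force: 30.0
```

{"fn": "jog_arm", "kwargs": {"increments": [[-0.1, 0, 0, 0, 0, 0, 1], [-0.1, 0, 0, 0, 0, 0, 1], [0, 0, 0, 0, 0, 0, 1]]}}

```text
time_s: 8.65
position: [0.548, 0.1454, 0.0585]
tcp_rot: [-179.9, -0.1, -9.1]
contact_force: [-0.8, 7.1, 2.2]
grip_width: 0.206
gripper_force: 30.0
```

{"fn": "jog_arm", "kwargs": {"increments": [[-0.1, 0, 0, 0, 0, 0, 1], [-0.1, 0, 0, 0, 0, 0, 1], [-0.05, 0, 0, 0, 0, 0, 1], [0, 0, 0, 0, 0, 0, 1]]}}

```text
time_s: 8.98
position: [0.5462, 0.1457, 0.0586]
tcp_rot: [-179.8, -0.6, -9.1]
contact_force: [21.5, 1.4, -11.3]
grip_width: 0.207
gripper_force: 30.0
```

{"fn": "jog_arm", "kwargs": {"increments": [[0.12, 0, 0, 0, 0, 0, 1], [0, 0, 0, 0, 0, 0, -0.3], [0, 0, 0, 0, 0, 0, -0.3], [0, 0, 0, 0, 0, 0, -0.3], [0, 0, 0, 0, 0, 0, -0.3], [0, 0, -0.5, 0, 0, 0, -0.3], [0, 0, -1, 0, 0, 0, -0.3], [0, 0, -1, 0, 0, -0.4, -0.3], [0, 0.9, -0.8, 0, 0, 0, -0.3], [0, 0.9, 0, 0, 0, 0, -0.3], [0, 0.9, 0, 0, 0, 0, -0.3], [0, 0.9, 0, 0, 0, 0, -0.3]]}}

```text
time_s: 9.98
position: [0.5334, 0.055, 0.1411]
tcp_rot: [180.0, -0.0, -6.7]
contact_force: [0.4, -0.9, -0.2]
grip_width: 0.652
gripper_force: 0.0
```

{"fn": "jog_arm", "kwargs": {"increments": [[0.1, 0.9, 0, 0, 0, 0, -0.3], [0.1, 0.9, 0, 0, 0, 0, -0.3], [0.2, 0.9, 0, 0, 0, 0, -0.3], [0.2, 0.9, 0, 0, 0, 0, -0.3], [0.2, 0.9, 0, 0, 0, 0, -0.3]]}}

```text
time_s: 10.4
position: [0.5403, -0.0594, 0.1406]
tcp_rot: [180.0, 0.0, -6.7]
contact_force: [0.7, -0.2, 0.9]
grip_width: 0.65
gripper_force: 0.0
```

```bash
python3 - <<'E'
from h import *
s=st();c=camera_model("wrist");im=capture("wrist");cv2.imwrite("pics/w2.png",im);s=st()
import pickle;pickle.dump(c,open("w2.pkl","wb"))
P=np.array([.558,-.1365,.087]);print(w2p("wrist",P,c))
R=Ro.from_euler("xyz",s["tcp_rot"],degrees=True).as_matrix()
print("units",(R.T@(P*[1,1,0]+[0,0,.058]-s["position"])/.025).round(2))
E
```

```text
10.4 [ 0.5403 -0.0594  0.1406] [180.    0.   -6.7] [ 0.7 -0.2  0.9] 0.65 0.0
10.45 [ 0.541  -0.0625  0.1406] [179.9  -0.   -6.8] [ 0.1 -2.5  0.3] 0.65 0.0
[430.9 186.7]
units [1.02 2.86 3.31]
```

View pics/w2.png

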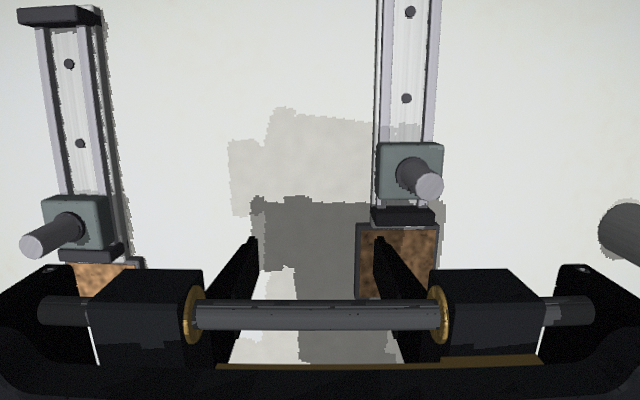

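The right post top sits at (430,187), as predicted, and the left carriage is against its end block. Approaching the right post.

{"fn": "jog_arm", "kwargs": {"increments": [[0.25, 0.7, 0, 0, 0, 0, -0.3], [0.25, 0.7, 0, 0, 0, 0, -0.3], [0.25, 0.7, 0, 0, 0, 0, -0.3], [0.25, 0.7, 0, 0, 0, 0, -0.3], [0, 0, 0, 0, 0, 0, -0.3], [0, 0, 0.8, 0, 0, 0, -0.3], [0, 0, 0.8, 0, 0, 0, -0.3], [0, 0, 0.8, 0, 0, 0, -0.3], [0, 0, 0.8, 0, 0, 0, -0.3], [0, 0, 0, 0, 0, 0, -0.3]]}}

```text
time_s: 11.28
position: [0.5554, -0.1295, 0.0575]
tcp_rot: [-179.9, 0.3, -6.7]
contact_force: [-0.3, -0.3, -0.3]
grip_width: 0.651
gripper_force: 0.0
```

{"fn": "jog_arm", "kwargs": {"increments": [[0, 0, 0, 0, 0, 0, 0.4], [0, 0, 0, 0, 0, 0, 0.4], [0, 0, 0, 0, 0, 0, 0.4]]}}

```text
time_s: 11.53
position: [0.5577, -0.1306, 0.0619]
tcp_rot: [180.0, -0.1, -6.7]
contact_force: [-0.3, 0.7, 0.4]
grip_width: 0.493
gripper_force: 0.0
```

{"fn": "jog_arm", "kwargs": {"increments": [[0, 0.12, 0.12, 0, 0, 0, 0.4], [0, 0.12, 0, 0, 0, 0, 0.4], [0, 0, 0, 0, 0, 0, 1], [0, 0, 0, 0, 0, 0, 1], [0, 0, 0, 0, 0, 0, 1], [0, 0, 0, 0, 0, 0, 1]]}}

```text
time_s: 12.03
position: [0.5566, -0.1356, 0.0579]
tcp_rot: [-179.9, 0.0, -6.7]
contact_force: [1.0, 9.2, 2.9]
grip_width: 0.203
gripper_force: 30.0
```

{"fn": "jog_arm", "kwargs": {"increments": [[0.1, -0.03, 0, 0, 0, 0, 1], [0.2, 0, 0, 0, 0, 0, 1], [0.2, 0, 0, 0, 0, 0, 1], [0.2, 0, 0, 0, 0, 0, 1], [0.15, 0, 0, 0, 0, 0, 1], [0.1, 0, 0, 0, 0, 0, 1]]}}

```text
time_s: 12.53
position: [0.5809, -0.1382, 0.0579]
tcp_rot: [-180.0, -0.0, -6.7]
contact_force: [-1.7, 6.6, 6.6]
grip_width: 0.202
gripper_force: 30.0
```

{"fn": "jog_arm", "kwargs": {"increments": [[0.1, 0, 0, 0, 0, 0, 1], [0.1, 0, 0, 0, 0, 0, 1], [0.1, 0, 0, 0, 0, 0, 1]]}}

```text
time_s: 12.78
position: [0.5881, -0.139, 0.0579]
tcp_rot: [-180.0, 0.0, -6.7]
contact_force: [-0.8, 6.1, 6.3]
grip_width: 0.205
gripper_force: 30.0
```

{"fn": "jog_arm", "kwargs": {"increments": [[0.1, 0, 0, 0, 0, 0, 1], [0.1, 0, 0, 0, 0, 0, 1], [0.1, 0, 0, 0, 0, 0, 1], [0, 0, 0, 0, 0, 0, 1]]}}

```text
time_s: 13.12
position: [0.5928, -0.1394, 0.0578]
tcp_rot: [-179.9, 0.4, -6.7]
contact_force: [-16.4, 5.3, 15.1]
grip_width: 0.209
gripper_force: 30.0
```

{"fn": "jog_arm", "kwargs": {"increments": [[0.05, 0, 0, 0, 0, 0, 1], [0, 0, 0, 0, 0, 0, 1]]}}

```text
time_s: 13.28
position: [0.5932, -0.1395, 0.0578]
tcp_rot: [-179.9, 0.5, -6.7]
contact_force: [-20.3, 5.6, 17.6]
grip_width: 0.21
gripper_force: 30.0
```

The right stop jams dead at about 44 mm, so it is the one that binds. Now I bring it home.

{"fn": "jog_arm", "kwargs": {"increments": [[-0.2, 0, 0, 0, 0, 0, 1], [-0.3, 0, 0, 0, 0, 0, 1], [-0.3, 0, 0, 0, 0, 0, 1], [-0.3, 0, 0, 0, 0, 0, 1], [-0.3, 0, 0, 0, 0, 0, 1], [-0.2, 0, 0, 0, 0, 0, 1], [-0.1, 0, 0, 0, 0, 0, 1]]}}

```text
time_s: 13.87
position: [0.5545, -0.1354, 0.0578]
tcp_rot: [-180.0, -0.1, -6.7]
contact_force: [3.9, 6.1, 1.4]
grip_width: 0.198
gripper_force: 30.0
```

{"fn": "jog_arm", "kwargs": {"increments": [[-0.1, 0, 0, 0, 0, 0, 1], [-0.1, 0, 0, 0, 0, 0, 1], [0, 0, 0, 0, 0, 0, 1]]}}

```text
time_s: 14.12
position: [0.5495, -0.1348, 0.0578]
tcp_rot: [-180.0, -0.0, -6.7]
contact_force: [0.2, 4.8, 3.7]
grip_width: 0.208
gripper_force: 30.0
```

{"fn": "jog_arm", "kwargs": {"increments": [[-0.1, 0, 0, 0, 0, 0, 1], [-0.1, 0, 0, 0, 0, 0, 1], [0, 0, 0, 0, 0, 0, 1]]}}

```text
time_s: 14.37
position: [0.548, -0.1347, 0.0579]
tcp_rot: [180.0, -0.5, -6.7]
contact_force: [18.9, 7.3, -8.9]
grip_width: 0.204
gripper_force: 30.0
```

{"fn": "jog_arm", "kwargs": {"increments": [[0.1, 0, 0, 0, 0, 0, 1], [0, 0, 0, 0, 0, 0, -0.3], [0, 0, 0, 0, 0, 0, -0.3], [0, 0, 0, 0, 0, 0, -0.3], [0, 0, 0, 0, 0, 0, -0.3], [0, 0, -0.5, 0, 0, 0, -0.3], [0, 0, -1, 0, 0, 0, -0.3], [0, 0, -1, 0, 0, 0, -0.3], [0, -0.4, -1, 0, 0, 0, -0.3], [-0.1, -0.9, -0.5, 0, 0, 0, -0.3], [-0.2, -0.9, 0, 0, 0, 0, -0.3], [-0.2, -0.9, 0, 0, 0, 0, -0.3]]}}

```text
time_s: 15.37
position: [0.5434, -0.0558, 0.1586]
tcp_rot: [180.0, -0.1, -6.7]
contact_force: [0.6, 0.2, -1.0]
grip_width: 0.651
gripper_force: 0.0
```

{"fn": "jog_arm", "kwargs": {"increments": [[-0.2, -0.9, 0, 0, 0, 0, -0.3], [-0.2, -0.9, 0, 0, 0, 0, -0.3], [-0.2, -0.9, 0, 0, 0, 0, -0.3], [-0.2, -0.9, 0, 0, 0, 0, -0.3], [-0.2, -0.9, 0, 0, 0, 0, -0.3], [-0.2, -0.9, 0, 0, 0, 0, -0.3], [-0.2, -0.9, 0, 0, 0, 0, -0.3], [-0.2, -0.9, 0, 0, 0, 0, -0.3], [-0.2, -0.9, 0, 0, 0, 0, -0.3], [-0.2, -0.9, 0, 0, 0, 0, -0.3], [-0.2, -0.9, 0, 0, 0, 0, -0.3], [-0.2, -0.9, 0, 0, 0, 0, -0.3]]}}

```text
time_s: 16.37
position: [0.5149, 0.2198, 0.1576]
tcp_rot: [180.0, 0.0, -6.7]
contact_force: [0.1, -1.0, 0.2]
grip_width: 0.655
gripper_force: 0.0
```

```bash
python3 - <<'E'
from h import *
capture("side");s=st();c=camera_model("wrist");im=capture("wrist");cv2.imwrite("pics/w3.png",im);s=st()
import pickle;pickle.dump(c,open("w3.pkl","wb"))
P=np.array([.5205,.3165,.08]);print(w2p("wrist",P,c))
R=Ro.from_euler("xyz",s["tcp_rot"],degrees=True).as_matrix()
print("units",(R.T@(P*[1,1,0]+[0,0,.045]-s["position"])/.025).round(2))
E
```

```text
16.42 [0.5146 0.2228 0.1576] [-180.    -0.    -6.6] [-1.5  2.5 -0.6] 0.649 0.0
16.47 [0.5147 0.2211 0.1575] [-180.    -0.    -6.6] [-0.8 -0.2  0.9] 0.651 0.0
[188.8 220.5]
units [-0.21 -3.82  4.5 ]
```

View pics/w3.png

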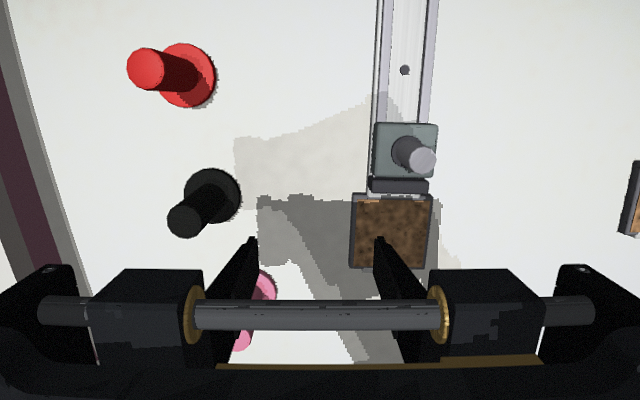

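The wrist view shows the black marker's top at (185,220) and its foot at (213,195), 3–4 px from the prediction. The left carriage is home against its block. Moving over the marker and descending.

{"fn": "jog_arm", "kwargs": {"increments": [[-0.05, -0.8, 0, 0, 0, 0, -0.3], [-0.05, -0.8, 0, 0, 0, 0, -0.3], [-0.05, -0.8, 0, 0, 0, 0, -0.3], [-0.05, -0.8, 0, 0, 0, 0, -0.3], [0, -0.7, 0, 0, 0, 0, -0.3], [0, 0, 0, 0, 0, 0, -0.3], [0, 0, 0.9, 0, 0, 0, -0.3], [0, 0, 0.9, 0, 0, 0, -0.3], [0, 0, 0.9, 0, 0, 0, -0.3], [0, 0, 0.9, 0, 0, 0, -0.3], [0, 0, 0.9, 0, 0, 0, -0.3], [0, 0, 0, 0, 0, 0, -0.3]]}}

```text
time_s: 17.47
position: [0.52, 0.3142, 0.0414]
tcp_rot: [179.8, 0.3, -6.7]
contact_force: [-0.5, -0.9, -0.6]
grip_width: 0.652
gripper_force: 0.0
```

{"fn": "jog_arm", "kwargs": {"increments": [[0, 0, 0, 0, 0, 0, -0.1], [0, 0, 0, 0, 0, 0, 0.1], [0, 0, 0, 0, 0, 0, 0.3], [0, 0, 0, 0, 0, 0, 1], [0, 0, 0, 0, 0, 0, 1], [0, 0, 0, 0, 0, 0, 1], [0, 0, 0, 0, 0, 0, 1]]}}

```text
time_s: 18.05
position: [0.522, 0.3166, 0.046]
tcp_rot: [-180.0, -0.1, -6.7]
contact_force: [-0.9, 1.6, 6.4]
grip_width: 0.291
gripper_force: 30.0
```

{"fn": "jog_arm", "kwargs": {"increments": [[0, 0, -0.4, 0, 0, 0, 1], [0, 0, -0.8, 0, 0, 0, 1], [0, 0, -0.9, 0, 0, 0, 1], [0, 0, -0.9, 0, 0, 0, 1], [0, 0, -0.9, 0, 0, 0, 1], [0, 0, -0.5, 0, 0, 0, 1], [0, 0.3, 0, 0, 0, 0, 1], [0, 0.6, 0, 0, 0, 0, 1], [0, 0.8, 0, 0, 0, 0, 1], [0, 0.8, 0, 0, 0, 0, 1], [0, 0.8, 0, 0, 0, 0, 1], [0, 0.8, 0, 0, 0, 0, 1]]}}

```text
time_s: 19.05
position: [0.5083, 0.2123, 0.1537]
tcp_rot: [179.9, 0.1, -6.7]
contact_force: [0.1, 0.6, -1.0]
grip_width: 0.289
gripper_force: 30.0
```

{"fn": "jog_arm", "kwargs": {"increments": [[0, 0.8, 0, 0, 0, 0, 1], [0, 0.8, 0, 0, 0, 0, 1], [0, 0.8, 0, 0, 0, 0, 1], [0, 0.8, 0, 0, 0, 0, 1], [0, 0.8, 0, 0, 0, 0, 1], [0, 0.8, 0, 0, 0, 0, 1], [0, 0.8, 0, 0, 0, 0, 1], [0, 0.8, 0, 0, 0, 0, 1], [0, 0.8, 0, 0, 0, 0, 1], [0, 0.8, 0, 0, 0, 0, 1], [0, 0.8, 0, 0, 0, 0, 1], [0, 0.8, 0, 0, 0, 0, 1]]}}

```text
time_s: 20.05
position: [0.4798, -0.0254, 0.154]
tcp_rot: [180.0, 0.2, -6.7]
contact_force: [0.3, 0.5, -1.2]
grip_width: 0.291
gripper_force: 30.0
```

{"fn": "jog_arm", "kwargs": {"increments": [[0, 0.8, 0, 0, 0, 0, 1], [0, 0.8, 0, 0, 0, 0, 1], [-0.05, 0.8, 0, 0, 0, 0, 1], [-0.05, 0.5, 0, 0, 0, 0, 1], [-0.05, 0.3, 0, 0, 0, 0, 1], [0, 0, 0, 0, 0, 0, 1], [0, 0, 0, 0, 0, 0, 1]]}}

```text
time_s: 20.63
position: [0.4678, -0.103, 0.1546]
tcp_rot: [-180.0, 0.1, -6.8]
contact_force: [0.1, 0.3, -1.0]
grip_width: 0.292
gripper_force: 30.0
```

```bash
python3 - <<'E'
from h import *
s=st();im=capture("top");cv2.imwrite("pics/t4.png",cv2.hconcat([cv2.resize(im[140:260,220:420],None,fx=3,fy=3),]))
cv2.imwrite("pics/s4.png",capture("side")[150:400,180:500])
P=np.array([.466,-.1262,.0]);s=st()
R=Ro.from_euler("xyz",s["tcp_rot"],degrees=True).as_matrix()
print("units",(R.T@(P+[0,0,.059]-s["position"])/.025).round(2))
E
```

```text
20.63 [ 0.4678 -0.103   0.1546] [-1.8e+02  1.0e-01 -6.8e+00] [ 0.1  0.3 -1. ] 0.292 30.0
20.73 [ 0.4683 -0.1023  0.1549] [-180.     0.    -6.7] [-0.3 -0.1 -2.3] 0.29 30.0
units [0.02 0.96 3.83]
```

View pics/s4.png

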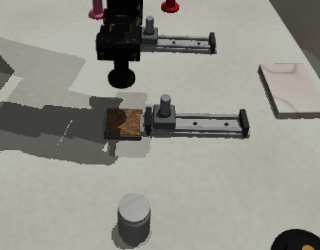

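The side crop shows the marker held upright at (122,75), next to the right-hand pad at (122,123), and both carriages home. Lowering it now.

{"fn": "jog_arm", "kwargs": {"increments": [[0, 0.5, 0, 0, 0, 0, 1], [0, 0.46, 0, 0, 0, 0, 1], [0, 0, 0.3, 0, 0, 0, 1], [0, 0, 0.6, 0, 0, 0, 1], [0, 0, 0.7, 0, 0, 0, 1], [0, 0, 0.7, 0, 0, 0, 1], [0, 0, 0.6, 0, 0, 0, 1], [0, 0, 0.4, 0, 0, 0, 1], [0, 0, 0.2, 0, 0, 0, 1], [0, 0, 0, 0, 0, 0, 1], [0, 0, 0, 0, 0, 0, 1]]}}

```text
time_s: 21.65
position: [0.4659, -0.1265, 0.0676]
tcp_rot: [-180.0, 0.0, -6.7]
contact_force: [0.1, -0.1, -1.6]
grip_width: 0.287
gripper_force: 30.0
```

{"fn": "jog_arm", "kwargs": {"increments": [[0, 0, 0.12, 0, 0, 0, 1], [0, 0, 0.12, 0, 0, 0, 1], [0, 0, 0.06, 0, 0, 0, 1], [0, 0, 0, 0, 0, 0, 1], [0, 0, 0, 0, 0, 0, 1]]}}

```text
time_s: 22.07
position: [0.4658, -0.1267, 0.0602]
tcp_rot: [180.0, -0.0, -6.7]
contact_force: [0.1, 0.7, -0.4]
grip_width: 0.29
gripper_force: 30.0
```

{"fn": "jog_arm", "kwargs": {"increments": [[0, 0, 0.05, 0, 0, 0, 1], [0, 0, 0, 0, 0, 0, 1], [0, 0, 0, 0, 0, 0, 1]]}}

```text
time_s: 22.32
position: [0.4658, -0.1267, 0.0589]
tcp_rot: [180.0, -0.0, -6.7]
contact_force: [0.2, 0.8, -1.8]
grip_width: 0.292
gripper_force: 30.0
```

{"fn": "jog_arm", "kwargs": {"increments": [[0, 0, 0.05, 0, 0, 0, 1], [0, 0, 0, 0, 0, 0, 1], [0, 0, 0, 0, 0, 0, 1]]}}

```text
time_s: 22.57
position: [0.4659, -0.1268, 0.0579]
tcp_rot: [180.0, -0.0, -6.7]
contact_force: [-1.1, 0.7, 4.7]
grip_width: 0.29
gripper_force: 30.0
```

The marker is on the pad. Now I release it and back off straight up.

{"fn": "jog_arm", "kwargs": {"increments": [[0, 0, 0, 0, 0, 0, 0.3], [0, 0, 0, 0, 0, 0, 0.1], [0, 0, 0, 0, 0, 0, -0.1], [0, 0, 0, 0, 0, 0, -0.3], [0, 0, 0, 0, 0, 0, -0.3], [0, 0, 0, 0, 0, 0, -0.3], [0, 0, -0.4, 0, 0, 0, -0.3], [0, 0, -0.8, 0, 0, 0, -0.3], [0, 0, -1, 0, 0, 0, -0.3], [0, 0, -1, 0, 0, 0, -0.3], [0, 0, -1, 0, 0, 0, -0.3], [0, 0, -1, 0, 0, 0, -0.3]]}}

```text
time_s: 23.57
position: [0.4655, -0.1266, 0.1896]
tcp_rot: [180.0, -0.0, -6.7]
contact_force: [-0.8, -0.5, -0.5]
grip_width: 0.652
gripper_force: 0.0
```

{"fn": "jog_arm", "kwargs": {"increments": [[0, 0.9, 0, 0, 0, 0, -0.3], [0, 0.9, 0, 0, 0, 0, -0.3], [0, 0.9, 0, 0, 0, 0, -0.3], [0, 0.9, 0, 0, 0, 0, -0.3], [0, 0.9, 0, 0, 0, 0, -0.3], [0, 0.9, 0, 0, 0, 0, -0.3], [0, 0.9, 0, 0, 0, 0, -0.3], [0, 0.9, 0, 0, 0, 0, -0.3], [0, 0.9, 0, 0, 0, 0, -0.3], [0, 0, 0, 0, 0, 0, -0.3], [0, 0, 0, 0, 0, 0, -0.3]]}}

```text
time_s: 24.48
position: [0.4418, -0.3284, 0.188]
tcp_rot: [-180.0, -0.0, -6.8]
contact_force: [-0.6, -0.2, 0.3]
grip_width: 0.65
gripper_force: 0.0
```

```bash
python3 - <<'E'
from h import *
st();im=capture("top");cv2.imwrite("pics/t5.png",cv2.resize(im[110:260,210:400],None,fx=4,fy=4,interpolation=cv2.INTER_CUBIC))
print(w2p("top",np.array([.466,-.1265,.093])),w2p("top",np.array([.466,-.1265,.023])))
E
```

```text
24.48 [ 0.4418 -0.3284  0.188 ] [-180.    -0.    -6.8] [-0.6 -0.2  0.3] 0.65 0.0
[356.4 219.4] [352.8 220.4]
```

View pics/t5.png

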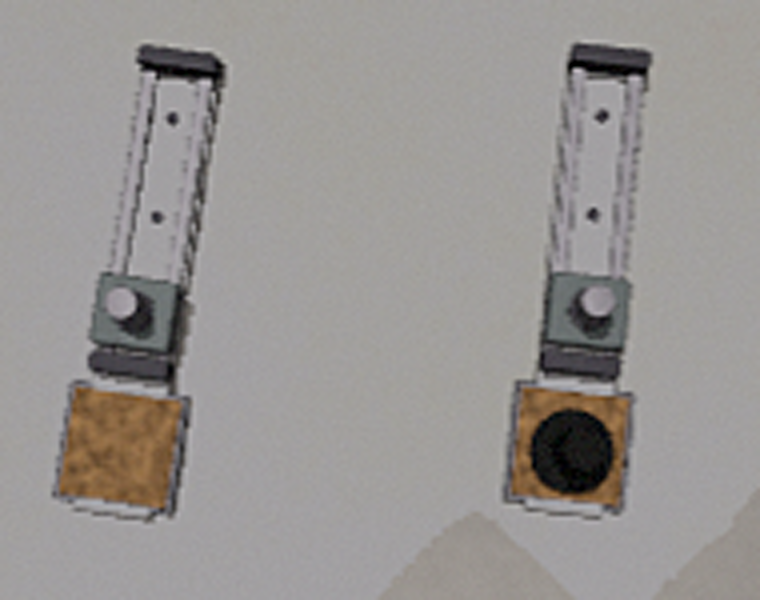

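Both carriages sit against their home blocks. The marker stands on the right pad with its foot at crop (571,451), about 5 mm from the pad's centre. Handing in.

```bash
python3 -c "
from rig import *
print(close_job())"
```

```text
the job is handed in; nothing more can be done
None
```

I checked both stops and brought them home: the left one ran its full travel, the right one jammed at about 44 mm, and the black marker now stands upright on the right stop's pad, about 5 mm off centre; the job is handed in, with no verdict shown.

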